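# Set the viewing tube in the bench stand to its ring mark

## Task

Slide the slim viewing tube, black head up, down into the upright bore of the bench stand until the dark ring round its barrel is level with the rim of the bore, and let go of it there. Leave the wide tube standing where it is.

Things in the scene. Friction and masses are not known exactly. Their poses are not given: they have to be found in the camera images.
- slim_tube_mid (a point): Centre (half-way up) of the slim viewing tube: loose, standing upright, z up, 105 mm tall. Plain metal barrel 32 mm in diameter, tapering to 25 mm over the lowest 6 mm; from 75 mm above the foot to the top a black round head 40 mm in diameter with a glass lens on top. One thin dark ring round the barrel. About 0.08 kg. Grip it by the head from above, in any yaw.
- ring_mark (a point): Point on the slim tube's axis at the height of the thin dark ring round its barrel: 45 mm above its foot, 60 mm below its top, 7.5 mm below its centre. z points along the tube towards the head.
- bore_rim (a point): Centre of the bore's mouth, level with the stand's top face, 95 mm above the worktop; z up. Fixed stand: dark foot plate 110x100x12 mm, square metal sleeve 62x62 mm, bore 37 mm wide, 83 mm deep, 4 mm chamfer. From 9 mm down, sprung brass bars grip the tube: a push of about 3 to 8 N slides it, and it stays where let go. Nothing stops it at the ring; only its head would, 30 mm too deep.
- wide_tube_mid (a point): Centre (half-way up) of the wide tube, a loose bystander standing upright: 76 mm tall, metal barrel 46 mm in diameter with no ring, black head 56 mm in diameter and 26 mm tall; too wide for the bore. Either tube may stand on either side of the stand.
Things that resemble listed ones, but are neither listed nor needed, are in the scene too. Leave any red look-alike of the part that bears slim_tube_mid alone.

How it is judged:
By the outcome, as a careful person would: the job done as asked, in the order asked, and still so for the second after the job is handed in, with the robot touching nothing.
It also fails if it takes over 45 s, if anything falls off the work surface, if the arm or the gripper's body presses on something with over 40 N, if the wrist force passes 120 N, or if a joint passes its speed limit or range.

## Robot

A 6-joint arm with a two-finger parallel gripper is mounted at the origin on a cart in front of the work surface, level with it; the furniture and walls round the work are solid. World frame = base frame: x ahead of the robot, y to its left, z up, the work surface at z = 0. Lengths are in m, angles in rad, forces in N, time in s.
With the tool pointing down it reaches from about 0.275 to 0.725 m from the base axis. Payload 5.6 kg.
Tool frame: the origin (TCP) lies between the finger pads; the fingertips stand 8 mm ahead of it and the grasp point (between the pads) lies 11 mm behind it; z points along the fingers, y is the line along which they close (so a half turn about z gives the same grasp; the last joint's range is limited). The gripper opens to 85 mm and grips with 20 to 120 N. Pads are 22 mm wide; open, the fingers measure 114 mm over their backs; the gripper's body (76 mm by 85 mm) begins 54 mm behind the grasp point. The pads swing forward as they close: fully open they stand 13 mm farther back than shut.
Start: joints at [1.578, 0.255, 0.108, 0, -1.424, -0.285], TCP at [0.151, 0.529, 0.239] pointing down, gripper open.
Joint ranges: [-2.95, 2.95], [-1.21, 1.97], [-1.09, 1.5], [-2.87, 1.71], [-2.94, -0.07], [-3.05, 3.05]. Speed limits (rad/s): [2.57, 2.57, 3.14, 3.14, 3.14, 3.14].

## Interface

Orientations are given as a unit quaternion [x, y, z, w].
In Python, from cell import env gives the robot as it stands. Calls block until the motion is done:
- env.move_pose(position, orientation): joint-space move of the TCP to a pose.
- env.move_linear(position, rot=None, max_speed=0.15): straight line of the TCP; rot=None keeps the orientation; max_speed is the mean speed in m/s.
- env.movej(angles): joint-space move.
- env.set_gripper(opening, effort=None): finger opening in m; effort is the grip in N (None keeps the last); returns when the fingers have stopped.
- env.wait(seconds).
- env.solve_ik(position, orientation): joint angles nearest the present ones, or None.
- env.state(): the state.
- env.grab_frame(name): name is "scene" or "top" or "wrist"; returns (picture, depth): 384x512x3 uint8, red, green, blue; 384x512 float32, m along the optical axis (not along the pixel's ray), 0 where there is no reading.
- env.camera_model(name): a dict with "camera_matrix" (3x3 intrinsics, pixels), "rvec" (rotation vector, rad) and "tvec" (3), from world to camera coordinates, as OpenCV has them. Camera axes: x right, y down, z forward; pixel columns grow to the right and rows downward; lengths in m; the calibration is good to about 2 mm. A picture is of the moment at which its call begins: read the wrist's pose just before it. camera_model takes no time and is no camera call; for the wrist camera it gives the pose at the moment of the call.
A pose or a line that the arm cannot do raises env.PlanningError and nothing moves.
- env.close_job(): hands the job in; it is judged then, once.
Trained networks look in the newest picture that a camera, given by its name, has taken for a name from the list of things; names that differ only in an ending like _2 or _b are one class to them, and where a whole thing is asked for, a point or a joint stands for the part that bears it (a point fixed in the world has none). Each returns a list of dicts, best first, with "conf" (0 to 1); they miss things now and then, are a little off and sometimes report something else, mostly with a low value. They report only what shows in the picture. A call takes as long as a camera call. They do not tell look-alikes from the thing itself.
- env.outline_of(target, camera): "mask" (384x512 bool, what is visible of it) and "centre" ([row, column] in pixels, amid what is visible of it).
The state is a dict: "clock": time; "joint_pos": joint angles; "qvel": joint speeds; "tau": joint torques, N m; "ee_pos": TCP position; "eef_rot": TCP orientation; "force": force on the tool from outside, world axes, zero at the start; "wrist_torque": the same for the moment, N m; "width": finger opening in m; "gripper_force": force on a finger pad.
Only numpy, scipy, OpenCV 4.12 (cv2) and the standard library are available. Lean on these libraries where they do the work, as an engineer would, in place of code of your own. Each camera call takes 0.05 s, during which the arm holds its last target. There are 200 camera calls.

## Working session

There is one attempt and no reset: what is moved stays moved. The work goes in short steps, each a Python script; the robot and the scene stay as the last script left them, time stands still between calls to the robot, and variables do not carry over. Pictures are saved under pics/ and viewed, at most 10 in all, crops included, and the job is handed in when it is done.

```bash
mkdir -p pics
cat > h.py <<'E'
import numpy as np, cv2
from cell import env
def grab(n,f=None):
    m=env.camera_model(n); p,d=env.grab_frame(n)
    if f: cv2.imwrite(f,p[:,:,::-1])
    return p,d,m
def world(d,m):
    K=np.array(m["camera_matrix"]);R=cv2.Rodrigues(np.array(m["rvec"],float))[0];t=np.array(m["tvec"],float).ravel()
    v,u=np.mgrid[:d.shape[0],:d.shape[1]]
    c=np.stack([(u-K[0,2])/K[0,0]*d,(v-K[1,2])/K[1,1]*d,d],-1)
    return (c-t)@R
E
python3 - <<'E'
from h import *
ims=[]
for n in("scene","top"):
    p,d,m=grab(n); W=world(d,m); ims.append(p)
    np.savez(f"{n}.npz",p=p,d=d,W=W)
    for t in("slim_tube_mid","wide_tube_mid","bore_rim"):
        for o in env.outline_of(t,n)[:4]:
            c=np.array(o["centre"]).astype(int)
            k=o["mask"]&(d>0); q=W[k]
            print(n,t,round(o["conf"],2),c,W[c[0],c[1]].round(3),k.sum(),np.percentile(q,[2,50,98],axis=0).round(3).tolist() if len(q) else 0)
cv2.imwrite("pics/a.png",ims[0][:,:,::-1]);cv2.imwrite("pics/b.png",ims[1][:,:,::-1])
print(env.state()["clock"])
E
```

```text
scene slim_tube_mid 0.85 [241 320] [ 0.493 -0.167  0.096] 646 [[0.491, -0.176, 0.004], [0.5, -0.163, 0.088], [0.527, -0.141, 0.107]]
scene slim_tube_mid 0.83 [256 366] [ 0.544 -0.246  0.084] 681 [[0.542, -0.257, 0.01], [0.55, -0.242, 0.089], [0.577, -0.222, 0.107]]
scene slim_tube_mid 0.77 [266 289] [ 0.398 -0.173  0.105] 655 [[0.394, -0.185, 0.01], [0.405, -0.173, 0.093], [0.429, -0.15, 0.107]]
scene wide_tube_mid 0.95 [162 203] [0.458 0.212 0.075] 516 [[0.441, 0.207, 0.004], [0.459, 0.221, 0.064], [0.487, 0.259, 0.078]]
scene bore_rim 0.62 [187 279] [0.564 0.031 0.055] 1694 [[0.528, -0.005, 0.0], [0.567, 0.038, 0.043], [0.644, 0.088, 0.096]]
top slim_tube_mid 0.88 [207 317] [ 0.448 -0.089  0.107] 369 [[0.432, -0.115, 0.013], [0.448, -0.094, 0.105], [0.468, -0.078, 0.108]]
top slim_tube_mid 0.85 [161 381] [ 0.553 -0.229  0.105] 464 [[0.541, -0.255, 0.006], [0.555, -0.231, 0.103], [0.578, -0.218, 0.109]]
top slim_tube_mid 0.84 [183 339] [ 0.503 -0.139  0.097] 428 [[0.49, -0.18, 0.001], [0.505, -0.152, 0.104], [0.532, -0.138, 0.109]]
top slim_tube_mid 0.84 [225 347] [ 0.412 -0.152  0.106] 384 [[0.394, -0.182, 0.015], [0.41, -0.159, 0.105], [0.429, -0.146, 0.109]]
top wide_tube_mid 0.92 [195 168] [0.469 0.231 0.078] 579 [[0.44, 0.208, 0.011], [0.464, 0.232, 0.076], [0.49, 0.259, 0.08]]
top bore_rim 0.62 [152 251] [0.59  0.052 0.01 ] 1851 [[0.527, -0.001, 0.009], [0.571, 0.055, 0.032], [0.62, 0.11, 0.098]]
0.4
```

View pics/a.png

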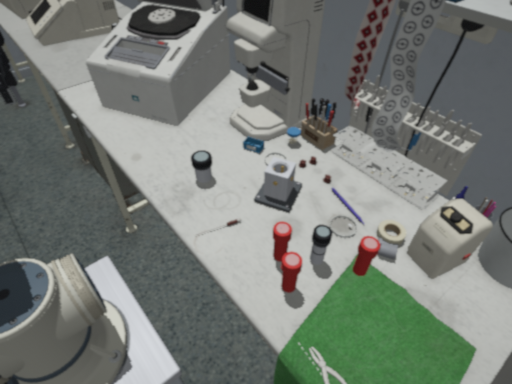

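View pics/b.png

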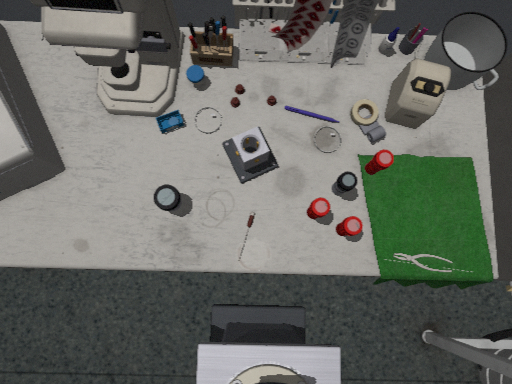

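Run:
```python
import numpy as np,cv2
p=np.load("scene.npz")["p"]
cv2.imwrite("pics/c.png",cv2.resize(p[190:310,250:400,::-1],None,fx=5,fy=5,interpolation=cv2.INTER_CUBIC))
```

```text
(no output)
```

View pics/c.png

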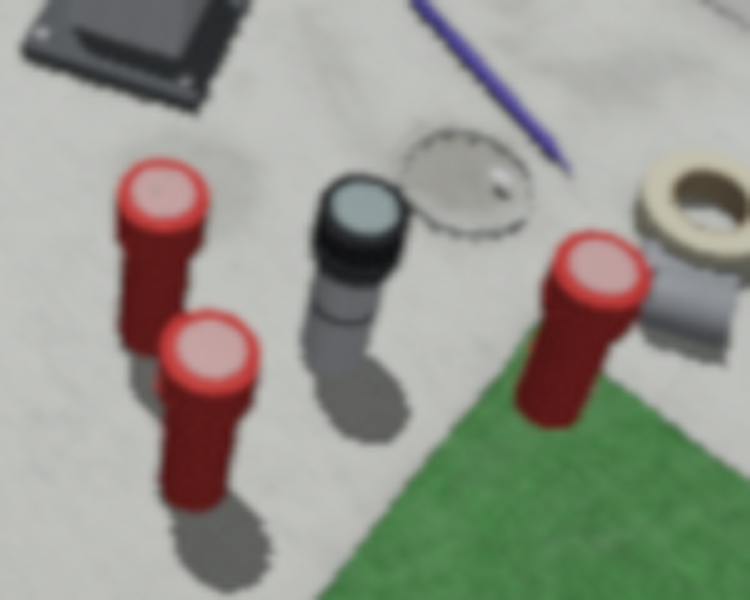

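The candidates in the scene image (col,row) are red tubes at (282,240), (291,270) and (366,255), a black-headed slim tube with a ring at (321,240), and the wide black-headed tube without a ring at (202,165). The crop shows the tube at (321,240) has a black head, a plain metal barrel and a dark ring, so I choose that one. The stand is at (280,180). Next I refine the positions with the wrist camera.

```bash
cat >> h.py <<'E'
from scipy.spatial.transform import Rotation as Rn
def down(yaw): # tool y axis (closing) at angle yaw in the world
    return (Rn.from_euler('z',yaw-np.pi/2)*Rn.from_euler('x',np.pi)).as_quat()
def near(W,xy,r,zlo,zhi):
    k=(np.hypot(W[...,0]-xy[0],W[...,1]-xy[1])<r)&(W[...,2]>zlo)&(W[...,2]<zhi)
    q=W[k]; c=cv2.minAreaRect(q[:,:2].astype(np.float32)*1000)
    e=cv2.minEnclosingCircle(q[:,:2].astype(np.float32)*1000)
    return k.sum(),c,e,np.median(q,axis=0).round(4)
E
python3 - <<'E'
from h import *
for n in("top","scene"):
    W=np.load(n+".npz")["W"]
    print(n,near(W,(.511,-.159),.03,.099,.115)); print(near(W,(.572,.05),.05,.088,.105))
for s,(x,y) in(("slim",(.511,-.159)),("bore",(.572,.05))):
    # choose yaw variant with the wrist nearest to the present
    for yaw in(np.pi/4,np.pi/4+np.pi):
        print(s,yaw,env.solve_ik([x,y,.24],down(yaw)),env.solve_ik([x,y,.08],down(yaw)) is not None)
E
```

```text
top (np.int64(271), ((508.31707763671875, -156.86087036132812), (37.765541076660156, 37.918190002441406), 44.732181549072266), ((508.7960510253906, -156.77862548828125), 20.153526306152344), array([ 0.5083, -0.1561,  0.1058]))
(np.int64(582), ((585.4273681640625, 54.013309478759766), (62.894508361816406, 62.25831604003906), 26.468402862548828), ((583.2027587890625, 53.770668029785156), 41.86947250366211), array([0.584 , 0.0542, 0.0951]))
scene (np.int64(254), ((509.2073974609375, -157.4327850341797), (38.21736526489258, 38.488494873046875), 68.54373931884766), ((509.8262023925781, -156.6308135986328), 20.651809692382812), array([ 0.5073, -0.1587,  0.1049]))
(np.int64(351), ((586.1676025390625, 53.3190803527832), (64.86709594726562, 62.318302154541016), 26.915878295898438), ((584.04150390625, 52.047821044921875), 40.855934143066406), array([0.5835, 0.0535, 0.0941]))
slim 0.7853981633974483 [-8.98950572e-03  2.25401258e-01  7.10247405e-02  4.44089210e-16
 -1.41641981e+00  7.94387669e-01] True
slim 3.9269908169872414 [-8.98950572e-03  2.25401258e-01  7.10247405e-02 -4.44089210e-16
 -1.41641981e+00 -2.34720498e+00] True
bore 0.7853981633974483 [ 0.35944661  0.30325433  0.17556151  0.         -1.44310351  0.42595156] True
bore 3.9269908169872414 [ 0.35944661  0.30325433  0.17556151  0.         -1.44310351 -2.7156411 ] True
```

Run:
```python
from h import *
for n in("top","scene"):
    W=np.load(n+".npz")["W"];d=np.load(n+".npz")["d"]
    r=np.hypot(W[...,0],W[...,1]);a=np.degrees(np.arctan2(W[...,1],W[...,0]))
    for lo in range(-30,80,10):
        k=(d>0)&(a>lo)&(a<lo+10)&(W[...,2]>.13)&(W[...,2]<.6)&(r>.4)
        print(n,lo,k.sum(),r[k].min().round(3) if k.any() else None)
env.move_pose([.5088,-.157,.26],down(np.pi/4))
p,d,m=grab("wrist","pics/w1.png");W=world(d,m)
try: print(near(W,(.509,-.157),.03,.099,.115))
except Exception as e: print(e)
print(env.state()["clock"],env.state()["ee_pos"])
```

```text
top -30 1444 0.758
top -20 601 0.735
top -10 3207 0.709
top 0 705 0.713
top 10 2005 0.748
top 20 5988 0.737
top 30 394 0.799
top 40 2335 0.719
top 50 0 None
top 60 0 None
top 70 0 None
scene -30 1364 0.763
scene -20 9231 0.735
scene -10 11903 0.71
scene 0 3092 0.715
scene 10 6784 0.747
scene 20 3390 0.737
scene 30 1939 0.802
scene 40 4330 0.717
scene 50 2894 0.745
scene 60 619 0.545
scene 70 866 0.473
(np.int64(1539), ((508.86468505859375, -156.8897705078125), (39.08890151977539, 38.88982391357422), 52.93041229248047), ((508.8612060546875, -156.78189086914062), 19.897510528564453), array([ 0.5094, -0.1574,  0.1042]))
3.1833 [ 0.50902012 -0.15635741  0.25995119]
```

View pics/w1.png

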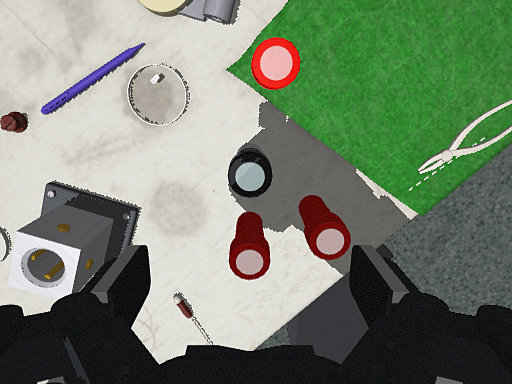

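The wrist view shows the black-headed slim tube at (249,175), with red look-alikes at (249,255), (325,235) and (275,65). All three are clear of the left/right closing line. The bore is at (45,265). Now I grasp.

Run:
```python
from h import *
env.move_linear([.5088,-.1568,.13],max_speed=.12)
env.move_linear([.5088,-.1568,.079],max_speed=.05)
env.wait(.2);s=env.state();print(s["ee_pos"],s["force"])
env.set_gripper(.03,effort=50)
env.wait(.2);s=env.state();print(s["ee_pos"],s["force"],s["width"],s["gripper_force"])
np.save("zg.npy",s["ee_pos"])
env.move_linear([.5088,-.1568,.24],max_speed=.12)
env.move_pose([.5855,.0537,.24],down(np.pi/4))
env.wait(.2);s=env.state();print(s["clock"],s["ee_pos"],s["force"],s["width"])
p,d,m=grab("wrist","pics/w2.png");W=world(d,m)
print(near(W,(.585,.054),.05,.088,.100))
p,d,m=grab("scene","pics/s2.png");np.savez("s2.npz",W=world(d,m),p=p)
cv2.imwrite("pics/s2.png",cv2.resize(p[90:240,200:400,::-1],None,fx=4,fy=4))
```

```text
[ 0.50894704 -0.15683072  0.07926022] [-0.45044413  0.21153641  0.15283618]
[ 0.50908669 -0.15685237  0.07926064] [ 0.06120882 -0.34878975  1.47183639] 0.03878641408188941 50.18235683441162
9.0667 [0.58539491 0.05263033 0.24023019] [-0.05600399 -0.26538837 -1.27740185] 0.03852639329336161
(np.int64(2804), ((585.13720703125, 54.434356689453125), (62.14638137817383, 62.29460144042969), 26.66771697998047), ((585.2286987304688, 54.282649993896484), 43.28644943237305), array([0.5962, 0.0427, 0.0938]))
```

View pics/s2.png

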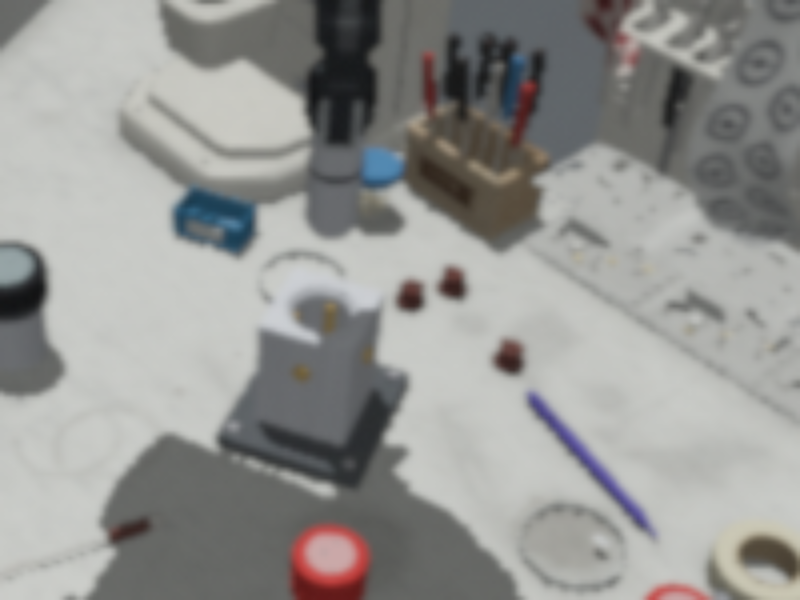

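View pics/w2.png

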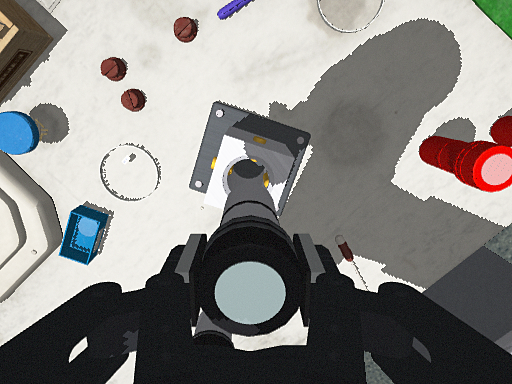

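The tube is held upright over the bore (scene crop: ring at (335,172), bore mouth at (325,305)). Now I lower it in steps, watching the force.

Run:
```python
from h import *
zg=float(np.load("zg.npy")[2]); x,y=.5853,.0540
def st(): 
    s=env.state();print(round(s["clock"],2),s["ee_pos"].round(4) if hasattr(s["ee_pos"],"round") else s["ee_pos"],np.round(s["force"],1),round(s["width"],4),flush=True);return s
env.move_linear([x,y,zg+.098],max_speed=.08);env.wait(.2);s=st()
for f in (.092,.086,.08,.07,.06,.052):
    env.move_linear([x,y,zg+f],max_speed=.03);s=st()
    if abs(s["force"][2]+1.3)>18 or np.hypot(*s["force"][:2])>12: print("stop");break
p,d,m=grab("scene");np.savez("s3.npz",W=world(d,m),p=p)
cv2.imwrite("pics/s3.png",cv2.resize(p[110:210,230:330,::-1],None,fx=6,fy=6,interpolation=cv2.INTER_CUBIC))
```

```text
10.3 [0.5855 0.0541 0.1778] [-0.1 -0.3 -0.9] 0.0387
10.65 [0.5851 0.0539 0.1709] [ 0.  -1.  -0.8] 0.0388
11.0 [0.5851 0.0539 0.1649] [-0.5 -0.4 -1.5] 0.039
11.35 [0.5852 0.054  0.159 ] [-0.6  0.6 -1.3] 0.0391
11.83 [0.5854 0.0541 0.149 ] [2.  0.2 0.1] 0.0387
12.32 [0.5852 0.0541 0.1388] [ 1.7  0.2 -0.4] 0.0387
12.73 [0.5852 0.054  0.1309] [ 1.1  0.1 -0.2] 0.0386
```

View pics/s3.png

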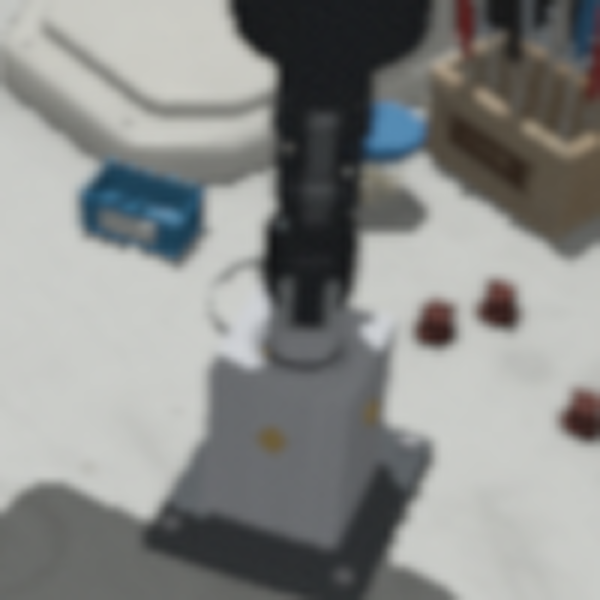

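The barrel is in the bore with the ring about at the rim (crop (300,360)), 2 mm to go. I go to depth, measure, release, then measure again.

Run:
```python
from h import *
zg=float(np.load("zg.npy")[2]); x,y=.5853,.0540
def meas():
    env.wait(.2);p,d,m=grab("wrist");W=world(d,m)
    k=(np.hypot(W[...,0]-x,W[...,1]-y)<.012)&(W[...,2]>.13)&(W[...,2]<.18);print("top",k.sum(),np.median(W[k],axis=0).round(4))
    r=(abs(W[...,0]-x)<.05)&(abs(W[...,1]-y)<.05)&(abs(W[...,2]-.095)<.005);print("rim",r.sum(),np.median(W[r][:,2]).round(4))
    s=env.state();print(s["clock"],np.round(s["ee_pos"],4),np.round(s["force"],1),s["width"])
meas()
env.move_linear([x,y,zg+.050],max_speed=.02);meas()
env.set_gripper(.06);meas()
env.move_linear([x,y,.26],max_speed=.12);meas()
p,d,m=grab("wrist","pics/w4.png")
p,d,m=grab("scene");cv2.imwrite("pics/s4.png",cv2.resize(p[130:210,230:330,::-1],None,fx=7,fy=7,interpolation=cv2.INTER_CUBIC))
```

```text
top 2988 [0.5855 0.0538 0.1562]
rim 5428 0.0939
13.0333 [0.5852 0.0541 0.1309] [ 2.6  1.1 -1.7] 0.03879115203867169
top 2976 [0.5855 0.0538 0.1549]
rim 5429 0.0939
13.5333 [0.5854 0.054  0.1295] [0.1 0.5 2.1] 0.03883428899520672
top 2998 [0.5856 0.0538 0.155 ]
rim 6322 0.0939
14.125 [0.5852 0.054  0.1292] [-0.4  0.1  0.5] 0.059852721564710214
top 800 [0.5853 0.0539 0.155 ]
rim 2270 0.0939
15.6167 [0.5852 0.054  0.2595] [ 0.3 -0.5 -0.2] 0.05976190703552181
```

View pics/s4.png

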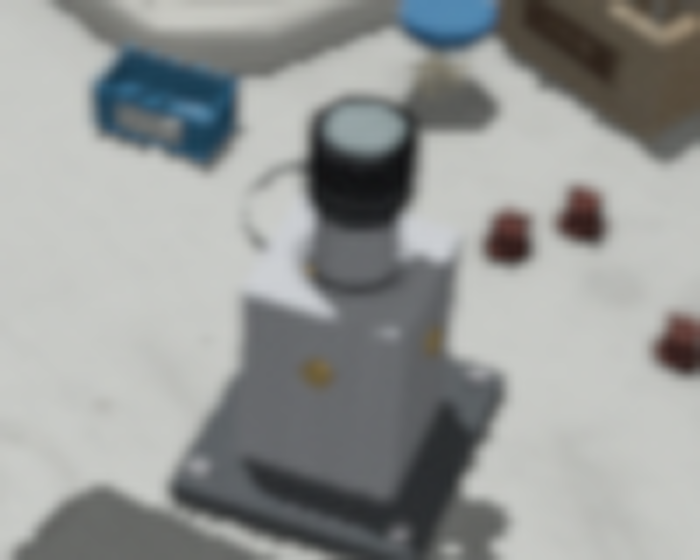

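View pics/w4.png

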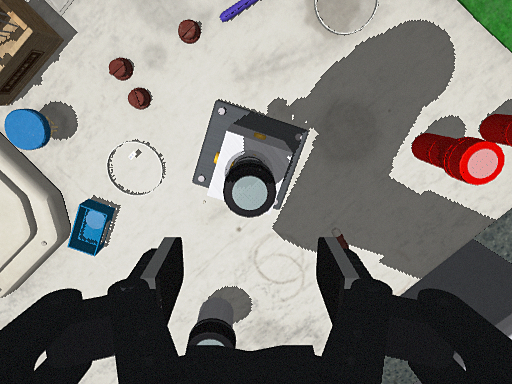

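The tube stands released in the bore with the ring about at the rim (crop (360,285)). The wide tube is still upright (wrist (212,330)). Next I check the height to sub-mm by repeating the first wrist measurement exactly 50 mm higher.

Run:
```python
from h import *
env.move_linear([.5853,.0540,.31]);env.wait(.4)
for i in range(3):
    p,d,m=grab("wrist");W=world(d,m)
    n=near(W,(.5853,.054),.03,.149,.165)
    k=(np.hypot(W[...,0]-.5853,W[...,1]-.054)<.012)&(W[...,2]>.13)
    r=(abs(W[...,0]-.5853)<.05)&(abs(W[...,1]-.054)<.05)&(abs(W[...,2]-.095)<.005)
    t=(np.hypot(W[...,0]-.5853,W[...,1]-.054)<.2)&(abs(W[...,2])<.005)
    print(n,np.median(W[k][:,2]),np.median(W[r][:,2]),np.median(W[t][:,2]),env.state()["ee_pos"],env.state()["clock"])
```

```text
(np.int64(1547), ((585.27685546875, 53.8450927734375), (38.81789779663086, 38.95527648925781), 46.02822494506836), ((585.0478515625, 53.715877532958984), 19.866117477416992), array([0.5857, 0.0531, 0.1546])) 0.3783229325345255 0.09396578541786701 -0.0010955516791541291 [0.58524163 0.05397201 0.30976567] 16.65
(np.int64(1541), ((585.0695190429688, 53.654964447021484), (39.04578399658203, 38.86351776123047), 32.58803176879883), ((585.1168212890625, 53.90319061279297), 19.918119430541992), array([0.5857, 0.0531, 0.1546])) 0.37841146796020075 0.0939573441115228 -0.001102191503795738 [0.58527271 0.05397793 0.30983244] 16.7
(np.int64(1540), ((585.0671997070312, 53.76166534423828), (38.69590759277344, 39.0195198059082), 33.43028259277344), ((584.7178955078125, 53.796905517578125), 20.13174057006836), array([0.5857, 0.0531, 0.1546])) 0.3783224446991851 0.09398961060496364 -0.0010938008129638204 [0.58525688 0.05399782 0.3099111 ] 16.75
```

```bash
python3 -c "
from cell import env
print(env.close_job())"
```

```text
the job is handed in; nothing more can be done
None
```

The slim tube is in the bore, black head up and released, with its ring about 0.5 mm above the rim by the wrist camera; the wide tube and the red look-alikes were left alone, and the job was handed in at about 17 s.

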